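# Set the forming blocks in their rubber trays

### The arm

A 6-joint arm with a two-finger parallel gripper is mounted at the origin on the work surface. World frame = base frame: x ahead of the robot, y to its left, z up, the work surface at z = 0. Lengths are in m, angles in rad, forces in N, time in s.
With the tool pointing down it reaches from about 0.275 to 0.75 m from the base axis. Payload 10.2 kg.
Tool frame: the origin (TCP) lies at the very end of the fingers, on their centre line; the grasp point (between the pads) lies 19 mm behind it; z points along the fingers, y is the line along which they close (so a half turn about z gives the same grasp; the last joint's range is limited). The gripper opens to 85 mm and grips with 20 to 120 N. Pads are 22 mm wide; open, the fingers measure 114 mm over their backs; the gripper's body (76 mm by 85 mm) begins 54 mm behind the grasp point. The pads swing forward as they close: fully open they stand 13 mm farther back than shut.
Start: joints at [-1.429, 0.313, 1.498, -0, 1.331, -0.223], TCP at [0.187, -0.49, 0.199] pointing down, gripper open.
Joint ranges: [-2.94, 2.94], [-0.97, 2.17], [0.19, 2.56], [-1.23, 4.37], [0.02, 3.11], [-2.88, 2.88]. Speed limits (rad/s): [2.39, 2.39, 3.01, 3.14, 3.14, 3.14].

### API

Orientations are given as [roll, pitch, yaw] about the fixed x, y, z axes, in that order (R = Rz(yaw) Ry(pitch) Rx(roll)).
In Python, from plant import arm gives the robot as it stands.
- The arm moves only by the shell command python3 -m crank 'ROWS' [OPENING] [FORCE]. ROWS is rows parted by semicolons, their numbers by spaces, 1 to 20 of them, each of 4 numbers: dx, dy, dz in m, then a turn about the tool's z in rad; each row is the pose to reach, as a shift and turn from the pose commanded when the command began, along the tool's axes at that moment; what a row does not reach only later rows make up. A row lasts 1/8 s, in which the tool goes at most 0.0625 m and 0.188 rad, less where a joint would pass 70% of its speed; a pose out of reach is approached as far as the arm can. OPENING is the finger opening in m, set as the command begins (- or left out keeps the last). The fingers move at their own pace and stop on an object; FORCE is the grip in N (left out, the last holds). Time passes only in rows, so rows that do not move let the fingers close. It prints the time, the measured TCP pose, the force, the opening and the grip force at its end.
- arm.state(): the state, without advancing time (a new reading comes with each control period).
- arm.grab_frame(name): name is "scene" or "top" or "wrist"; returns a dict with "img" (400x640x3 uint8, red, green, blue), "fov_y" (degrees; the focal length in pixels is half the picture's height over the tangent of half this angle, whatever the lens; pixels are square), "cx", "cy" (the principal point, pixels), "k1" (the pictures are not rectified: a ray, as slopes to the right and down, at radius r is drawn at 1 + k1 r^2 times it, then the intrinsics apply), "xyz" and "rotation" of the camera in the world. Camera axes: x right, y up, looking along -z (the intrinsics and any distortion apply to the point x, -y, -z); pixel columns grow to the right and rows downward; lengths in m; the calibration is good to about 2 mm. A picture is of the moment at which its call begins. There is no depth.
- arm.sign_off(): hands the job in; it is judged then, once.
The state is a dict: "t": time; "joint_pos": joint angles; "joint_vel": joint speeds; "tau": joint torques, N m; "tcp_pos": TCP position; "tool_rot": TCP orientation; "contact_force": force on the tool from outside, world axes, zero at the start; "ft_torque": the same for the moment, N m; "opening": finger opening in m; "finger_force": force on a finger pad.
Only numpy, scipy, OpenCV 4.12 (cv2) and the standard library are available. Lean on these libraries where they do the work, as an engineer would, in place of code of your own. Each camera call takes 0.05 s, during which the arm holds its last target. There are 200 camera calls.

### The job

Set up the silversmith's bench for forming: put each of the four loose steel tools (the round bench block, the cube-shaped doming block, the long grooved swage block and the little horn anvil) into the black rubber tray, lined with grey felt, that is made for its foot, fully down inside the lip and lined up with the tray. Set the tools down, do not drop them, and leave the hammer and the pot of stamps where they are.

Things in the scene. Friction and masses are not known exactly. Their poses are not given: they have to be found in the camera images.
- round_block: Round steel bench block, a plain polished disc 60 mm in diameter and 25 mm high, about 0.55 kg, loose on the bench. Origin: centre of its underside, z up. Goes into round_tray, any way round.
- doming_block: Steel doming (dapping) cube, 44 mm on every side, with four round hollows of different sizes in its top, about 0.6 kg, loose on the bench. Origin: centre of its underside, z up, x and y square to its sides. Goes into square_tray in any of its four ways round.
- swage_block: Steel swage block, a bar 96 mm long (its x) by 44 mm wide (its y) by 24 mm high, with five half-round grooves of falling size running across its top along y, about 0.66 kg, loose on the bench. Origin: centre of its underside, z up. Goes into long_tray, either way round.
- anvil: Small steel horn anvil, 50 mm high, 0.62 kg, loose. Foot 70 (x) by 50 mm (y), sloping in to a waist 36 by 20 mm at 20-28 mm height; above it the head, 24 mm wide (y), upright-sided at 36-50 mm height, its flat face from x = -34 to +28 mm, the pointed horn to +60 mm. Origin: centre of the foot's underside, z up. Grip it across the head. Goes into anvil_tray, horn either way.
- round_tray: Round black rubber tray, fixed to the bench. Inside 76 mm in diameter, outside 86 mm. Grey felt floor 5 mm above the bench, lip to 10 mm above the bench. Origin: centre of its underside, on the bench. Holds round_block with 8 mm of room all round.
- square_tray: Square black rubber tray, fixed to the bench. Inside 60 by 60 mm, outside 70 by 70 mm. Grey felt floor 5 mm above the bench, lip to 10 mm. Origin: centre of its underside, on the bench; x and y square to its sides. Holds doming_block with 8 mm of room all round.
- long_tray: The longest oblong black rubber tray, fixed to the bench. Inside 112 mm (x) by 60 mm (y), outside 122 by 70 mm. Grey felt floor 5 mm above the bench, lip to 10 mm. Origin: centre of its underside, on the bench. Holds swage_block with 8 mm of room all round.
- anvil_tray: The shorter, broader oblong black rubber tray, fixed to the bench. Inside 86 mm (x) by 66 mm (y), outside 96 by 76 mm. Grey felt floor 5 mm above the bench, lip to 10 mm. Origin: centre of its underside, on the bench. Holds the anvil's foot with 8 mm of room all round.
- hammer: Ball-peen hammer lying at the left-hand edge (+y) of the work: wooden handle along its x from -190 mm to +75 mm, steel head 88 mm long across it (along y) at x = +62 mm, all within 29 mm of the bench. Origin: on the bench under the handle. To be left alone.
- stamp_pot: Tin pot of steel stamps standing at the right-hand edge (-y) of the work, 74 mm in diameter, 90 mm high, the stamps reaching to about 145 mm. Origin: centre of its underside. To be left alone.

How it is judged:
At the end, for the whole second after the job is handed in: Each tool stands upright on the floor of its own tray, inside the lip: its centre within 12 mm of the tray's centre, its underside within 2.5 mm of the tray's floor (5 mm above the bench), and, except for the round block, its sides within 15 degrees of the tray's. All four are at rest and let go (horizontal distance between round_block and round_tray below 0.012 m and z of round_block in the frame of round_tray between 0.0025 and 0.0075 m and angle between each of round_block, doming_block, swage_block, anvil's own z axis and vertical below 0.06 rad and linear speed of each of round_block, doming_block, swage_block, anvil below 0.02 m/s and angular speed of each of round_block, doming_block, swage_block, anvil below 0.2 rad/s and horizontal distance between doming_block and square_tray below 0.012 m and z of doming_block in the frame of square_tray between 0.0025 and 0.0075 m and (angle between the x axis of doming_block and the x axis of square_tray, either way round below 0.26 rad or angle between the x axis of doming_block and the y axis of square_tray, either way round below 0.26 rad) and horizontal distance between swage_block and long_tray below 0.012 m and z of swage_block in the frame of long_tray between 0.0025 and 0.0075 m and angle between the x axis of swage_block and the x axis of long_tray, either way round below 0.26 rad and horizontal distance between anvil and anvil_tray below 0.012 m and z of anvil in the frame of anvil_tray between 0.0025 and 0.0075 m and angle between the x axis of anvil and the x axis of anvil_tray, either way round below 0.26 rad); the robot touches nothing.
It fails at once if a steel tool is dropped or knocked flying (moves faster than 0.5 m/s out of the gripper, as after a fall of 13 mm) ((linear speed of round_block above 0.5 m/s and contact force between round_block and the fingers below 0.1 N) or (linear speed of doming_block above 0.5 m/s and contact force between doming_block and the fingers below 0.1 N) or (linear speed of swage_block above 0.5 m/s and contact force between swage_block and the fingers below 0.1 N) or (linear speed of anvil above 0.5 m/s and contact force between anvil and the fingers below 0.1 N)).
It fails at once if the hammer is moved by more than 30 mm (distance of hammer from where it was at the start of the episode above 0.03 m).
It fails at once if the stamp pot is moved by more than 30 mm (distance of stamp_pot from where it was at the start of the episode above 0.03 m).
It also fails if it takes over 104 s, if anything falls off the work surface, if the arm or the gripper's body presses on something with over 40 N, if the wrist force passes 120 N, or if a joint passes its speed limit or range.

## Working session

There is one attempt and no reset: what is moved stays moved. The work goes in short steps, Python scripts to look and compute and a shell command to move; the robot and the scene stay as the last step left them, time stands still between calls to the robot, and variables do not carry over. Pictures are saved under pics/ and viewed, at most 14 in all, crops included, and the job is handed in when it is done.

```bash
ls; mkdir -p pics; cat > h.py <<'E'
import numpy as np, cv2, pickle
from plant import arm
def grab(n,save=None):
    f=arm.grab_frame(n)
    if save:
        cv2.imwrite('pics/%s.png'%save,f['img'][:,:,::-1]); pickle.dump(f,open('pics/%s.pkl'%save,'wb'))
    return f
def load(s): return pickle.load(open('pics/%s.pkl'%s,'rb'))
def K(f):
    h,w=f['img'].shape[:2]; F=h/2/np.tan(np.radians(f['fov_y'])/2)
    return np.array([[F,0,f['cx']],[0,F,f['cy']],[0,0,1.]])
def Rm(f):
    from scipy.spatial.transform import Rotation as R
    r=np.array(f['rotation'],float)
    return r if r.shape==(3,3) else R.from_euler('xyz',r).as_matrix()
def rays(f,uv):
    d=np.array([f['k1'],0,0,0.]); 
    p=cv2.undistortPointsIter(np.array(uv,float).reshape(-1,1,2),K(f),d,None,None,(3,100,1e-10)).reshape(-1,2)
    v=np.c_[p[:,0],-p[:,1],-np.ones(len(p))]@Rm(f).T
    return np.array(f['xyz'],float),v
def plane(f,uv,z):
    c,v=rays(f,uv); return c+v*((z-c[2])/v[:,2])[:,None]
def tri(fs,uvs):
    A=np.zeros((3,3));b=np.zeros(3)
    for f,uv in zip(fs,uvs):
        c,v=rays(f,[uv]); v=v[0]/np.linalg.norm(v[0]); P=np.eye(3)-np.outer(v,v); A+=P;b+=P@c
    x=np.linalg.solve(A,b)
    return x
def proj(f,X):
    q=(np.atleast_2d(X)-np.array(f['xyz']))@Rm(f); p=np.c_[q[:,0],-q[:,1]]/-q[:,2:]
    p=p*(1+f['k1']*(p**2).sum(1))[:,None]; k=K(f)
    return p*k[0,0]+[k[0,2],k[1,2]]
E
python3 - <<'E'
from h import *
for n in ['scene','top','wrist']:
    f=grab(n,n+'0'); print(n,{k:v for k,v in f.items() if k!='img'})
print(arm.state())
E
```

```text
pics
scene {'fov_y': 45.66047714507963, 'cx': 316.51248301637816, 'cy': 198.59200165576158, 'k1': -0.09512453900918026, 'xyz': array([ 1.47496099, -0.50496664,  0.71569641]), 'rotation': array([0.98827672, 0.00829946, 1.07713837])}
top {'fov_y': 55.16933357381908, 'cx': 311.58425011909, 'cy': 198.62282040483635, 'k1': -0.017494197339245978, 'xyz': array([4.59789422e-01, 5.29239756e-04, 1.22517421e+00]), 'rotation': array([ 0.07453684, -0.03394142, -1.54015546])}
wrist {'fov_y': 58.372673887139996, 'cx': 323.80892114023857, 'cy': 201.89898411406088, 'k1': 0.010280457351531398, 'xyz': array([ 0.26428526, -0.45964125,  0.373698  ]), 'rotation': array([-0.32494343,  0.00135087, -1.20492084])}
{'t': 0.15, 'joint_pos': array([-1.42941112e+00,  3.13288845e-01,  1.49824161e+00,  4.59170808e-06,
        1.33095824e+00, -2.23425099e-01]), 'joint_vel': array([ 0.00095794, -0.00168988, -0.00125413,  0.00043697,  0.0010562 ,
        0.00122001]), 'tau': array([ 1.51286280e-03, -4.12371254e+01, -2.59797263e+01, -2.31852091e-04,
        3.20240804e-03,  6.40325382e-06]), 'tcp_pos': array([ 0.18725329, -0.49025103,  0.19889113]), 'tool_rot': array([-3.14071987e+00, -2.02885125e-04,  3.64809129e-01]), 'contact_force': array([-0.05364451, -0.23661424,  0.00685413]), 'ft_torque': array([-0.01358684, -0.04412541, -0.04179689]), 'finger_force': 0.0, 'opening': 0.08523202992726515}
```

View pics/top0.png

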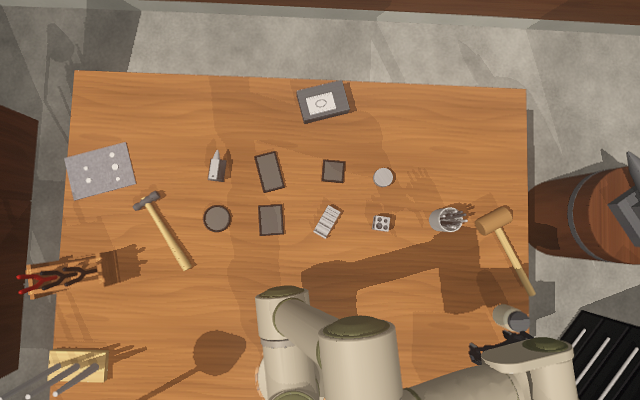

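View pics/scene0.png

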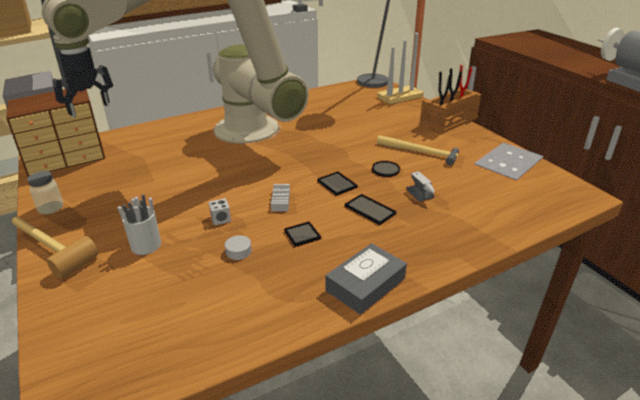

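Top picture (up = +x, left = +y) shows:
- **Trays:** round at (217,218), anvil tray at (271,220), long at (270,171), square at (333,171).
- **Tools:** anvil at (217,167), swage at (328,221), doming at (382,223), round block at (383,177), pot at (447,219).

The scene picture agrees: round block (238,248), doming (220,211), swage (281,197), anvil (421,187).

```bash
cat > m.py <<'E'
from h import *
def blobs(img,roi=None,amin=100):
    # non-wood (low saturation): tools and trays; split dark/bright
    hsv=cv2.cvtColor(img,cv2.COLOR_RGB2HSV)
    m=(hsv[...,1]<95).astype(np.uint8)
    m=cv2.morphologyEx(m,cv2.MORPH_OPEN,np.ones((3,3)))
    m=cv2.morphologyEx(m,cv2.MORPH_CLOSE,np.ones((3,3)))
    cs,_=cv2.findContours(m,cv2.RETR_EXTERNAL,cv2.CHAIN_APPROX_NONE)
    return [c for c in cs if cv2.contourArea(c)>=amin]
E
python3 - <<'E'
from m import *
f=load('top0')
for c in blobs(f['img']):
    a=cv2.contourArea(c); (u,v),_,_=cv2.minAreaRect(c)
    if a>3000 or not(190<u<480 and 140<v<250): continue
    P=plane(f,c.reshape(-1,2),.01)[:,:2].astype(np.float32)
    r=cv2.minAreaRect(P*1000); print((round(u),round(v)),a,np.round(r[0]),np.round(r[1]),round(r[2],1))
g=load('top0')['img'][140:250,180:480,::-1]
cv2.imwrite('pics/c.png',cv2.resize(g,None,fx=2.6,fy=2.6,interpolation=3))
cv2.imwrite('pics/c2.png',load('wrist0')['img'][:,:,::-1])
E
```

```text
(381, 223) 214.5 [ 481. -261.] [53. 47.] 83.7
(446, 219) 643.0 [ 501. -471.] [ 77. 109.] 1.7
(217, 218) 429.0 [481. 258.] [69. 75.] 1.9
(326, 221) 403.5 [481. -87.] [46. 98.] 61.7
(271, 220) 584.0 [481.  88.] [92. 68.] 5.5
(382, 177) 275.5 [ 629. -264.] [58. 62.] 2.0
(333, 171) 321.0 [ 643. -104.] [64. 58.] 1.4
(270, 172) 643.5 [633.  99.] [116.  62.] 16.8
(217, 165) 337.5 [648. 266.] [49. 98.] 84.7
```

View pics/wrist0.png

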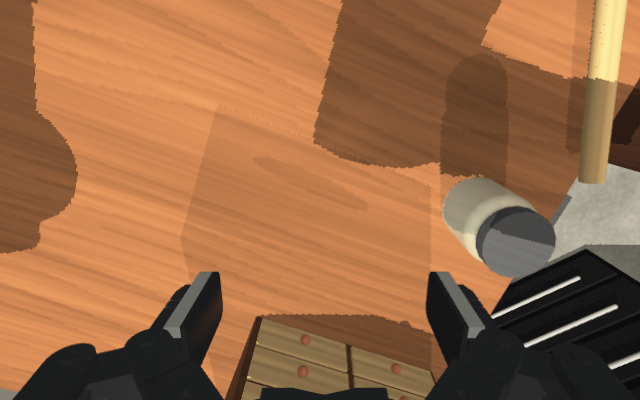

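Wrist picture shows bare bench, with a jar at (500,230) and the finger tips at (200,300) and (440,300). The camera looks ahead along tool +x. Next I work out survey poses.

```bash
cat >> h.py <<'E'
from scipy.spatial.transform import Rotation as R
def togo(p,yaw=None):
    """shift/turn in tool axes from the measured pose"""
    s=arm.state(); Rt=R.from_euler('xyz',s['tool_rot']).as_matrix()
    d=Rt.T@(np.array(p)-s['tcp_pos']); y=0 if yaw is None else -(yaw-s['tool_rot'][2])
    print('togo',np.round(d,4),'turn',np.round((y+np.pi)%(2*np.pi)-np.pi,4),'rows',int(np.ceil(max(np.linalg.norm(d)/.0625,abs(y)/.188))))
E
python3 - <<'E'
from h import *
f=load('wrist0');s=arm.state();Rt=R.from_euler('xyz',s['tool_rot']).as_matrix()
print('cam in tool',Rt.T@(np.array(f['xyz'])-s['tcp_pos']))
P=plane(f,[[320,200],[0,0],[640,0],[320,0],[320,399],[0,300],[640,300]],0)
print(np.round((P-s['tcp_pos'])@Rt,3))
togo([.38,-.15,.27],0)
E
```

```text
cam in tool [ 0.08291879 -0.00126519 -0.17478901]
[[-0.041 -0.005  0.199]
 [ 0.152 -0.299  0.199]
 [ 0.153  0.288  0.199]
 [ 0.154 -0.005  0.199]
 [-0.323 -0.006  0.199]
 [-0.168 -0.391  0.199]
 [-0.167  0.378  0.199]]
togo [ 0.3015 -0.2492 -0.0708] turn 0.3648 rows 7
```

```bash
python3 - <<'E'
from h import *
togo([.49,-.15,.36],0)
E
```

```text
togo [ 0.4042 -0.21   -0.1608] turn 0.3648 rows 8
```

```bash
python3 -m crank '0 0 -0.06 0; 0.05 -0.026 -0.08 0.05; 0.1 -0.05 -0.1 0.1; 0.15 -0.08 -0.12 0.15; 0.2 -0.105 -0.14 0.2; 0.25 -0.13 -0.16 0.25; 0.3 -0.156 -0.16 0.3; 0.35 -0.18 -0.16 0.365; 0.404 -0.21 -0.16 0.365; 0.404 -0.21 -0.16 0.365; 0.404 -0.21 -0.16 0.365' && python3 -c "
from h import *
grab('wrist','w1')" && python3 -m crank '0 -0.06 0 0; 0 -0.12 0 0; 0 -0.18 0 0; 0 -0.24 0 0; 0 -0.3 0 0; 0 -0.3 0 0; 0 -0.3 0 0' && python3 - <<'E'
from h import *
grab('wrist','w2')
print(load('w1')['xyz'],load('w2')['xyz'])
cv2.imwrite('pics/w12.png',np.vstack([load('w1')['img'][:290,:,::-1],load('w2')['img'][:290,:,::-1]]))
E
```

```text
t: 1.52
tcp_pos: [0.4895, -0.1504, 0.359]
tool_rot: [-3.142, 0.001, -0.0]
contact_force: [-0.1, -0.0, -0.9]
opening: 0.0855
finger_force: 0.0
t: 2.45
tcp_pos: [0.49, 0.1485, 0.3593]
tool_rot: [3.141, 0.0, -0.002]
contact_force: [-0.7, -1.1, 0.1]
opening: 0.085
finger_force: 0.0
[ 0.57208552 -0.14907415  0.53386914] [0.5724169  0.14974479 0.53419055]
```

View pics/w12.png

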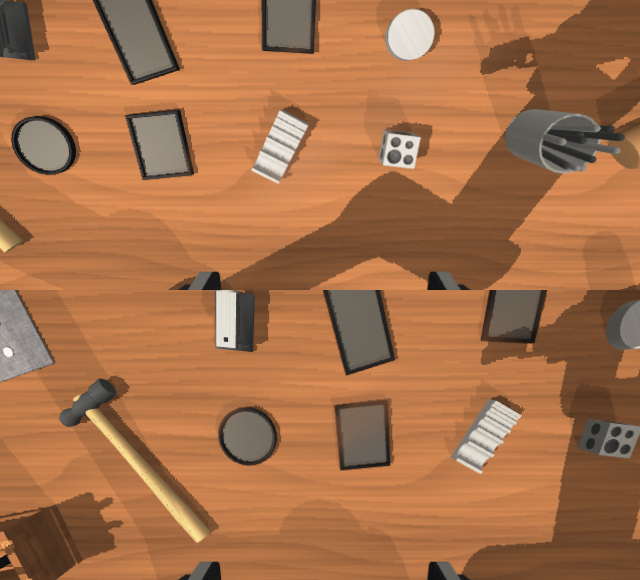

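The pair shows round tray (45,145)/(249,436), anvil tray (160,145)/(363,435), swage (281,147)/(487,434) and doming (400,150)/(612,438) complete. The far row is cut by the top edge, so I take two more views 0.1 m farther out.

```bash
python3 -m crank '0.05 0 0 0; 0.1 0 0 0; 0.1 0 0 0; 0.1 0 0 0' && python3 -c "
from h import *
grab('wrist','w3')" && python3 -m crank '0 0.06 0 0; 0 0.12 0 0; 0 0.18 0 0; 0 0.24 0 0; 0 0.3 0 0; 0 0.3 0 0; 0 0.3 0 0' && python3 - <<'E'
from m import *
grab('wrist','w4')
cv2.imwrite('pics/w34.png',np.vstack([load('w3')['img'][:290,:,::-1],load('w4')['img'][:290,:,::-1]]))
for n in ['w1','w2','w3','w4']:
    f=load(n);print(n)
    for c in blobs(f['img'],amin=300):
        q=c.reshape(-1,2); a=cv2.contourArea(c)
        if a>8000 or q.min()<=1 or q[:,0].max()>637 or q[:,1].max()>290: continue
        r0=cv2.minAreaRect(c)
        P=plane(f,q,.01)[:,:2].astype(np.float32)
        r=cv2.minAreaRect(P*1000); print(np.round(r0[0]),a,np.round(r[0],1),np.round(r[1],1),round(r[2],1))
E
```

```text
t: 3.0
tcp_pos: [0.5898, 0.1484, 0.3595]
tool_rot: [3.142, 0.0, -0.002]
contact_force: [0.3, 0.2, 0.4]
opening: 0.0856
finger_force: 0.0
t: 3.92
tcp_pos: [0.5892, -0.1498, 0.3605]
tool_rot: [3.141, -0.001, -0.0]
contact_force: [-0.6, -0.5, 0.6]
opening: 0.0851
finger_force: 0.0
w1
[399. 149.] 1256.5 [ 477.2 -259.2] [56.5 52.6] 83.2
[ 43. 145.] 2760.5 [481.1 260. ] [83.5 89.1] 15.2
[279. 146.] 2067.5 [479.8 -83.3] [ 46.4 101.6] 62.1
[158. 145.] 3285.5 [481.8  90.5] [95.  78.1] 5.4
[564. 142.] 5030.5 [ 488.3 -496.3] [170.7  87.2] 69.1
[409.  35.] 1939.0 [ 629.5 -262.7] [60.7 65.6] 24.7
w2
[248. 147.] 2366.0 [479.4 260.9] [77.5 84. ] 43.9
[363. 147.] 2705.5 [479.9  91.5] [90.3 73.4] 4.7
[486. 146.] 2368.0 [481.  -86.2] [55.8 99.3] 62.3
[ 86. 113.] 1067.0 [528.3 487.6] [28.7 97.4] 33.6
w3
[592. 214.] 1640.0 [ 475.  -266.8] [83.2 58.6] 83.0
[251. 208.] 1745.5 [483.6 263.1] [78.1 71.8] 43.9
[361. 208.] 2645.5 [483.2  92.3] [95.7 73.8] 5.6
[476. 211.] 2043.5 [479.4 -85.1] [ 58.1 100. ] 61.5
[101. 182.] 860.0 [527.7 487.1] [26.9 99.6] 33.8
[502. 100.] 2475.5 [645.  -99.5] [72.2 68.7] 86.9
[240. 101.] 1978.0 [643.6 268.1] [ 50.5 100.3] 84.5
[356. 106.] 3690.0 [635.8 103.4] [119.9  68.3] 16.6
w4
[395. 214.] 1213.5 [ 474.8 -259.4] [57.7 61.4] 83.2
[ 60. 209.] 2263.5 [481.7 260.2] [83.2 88.2] 36.2
[283. 211.] 1785.0 [478.6 -84.1] [ 46.6 106.2] 62.0
[168. 209.] 2763.5 [482.6  90.5] [95.2 78.3] 5.6
[545. 215.] 4381.5 [ 475.6 -493.4] [177.6  86.9] 56.8
[404. 114.] 1541.0 [ 627.6 -263. ] [63.8 59.8] 90.0
[291. 101.] 2239.0 [ 644.5 -102.1] [67.9 68.6] 87.1
[147. 107.] 4325.5 [635.5 101.3] [120.6  72. ] 17.1
```

View pics/w34.png

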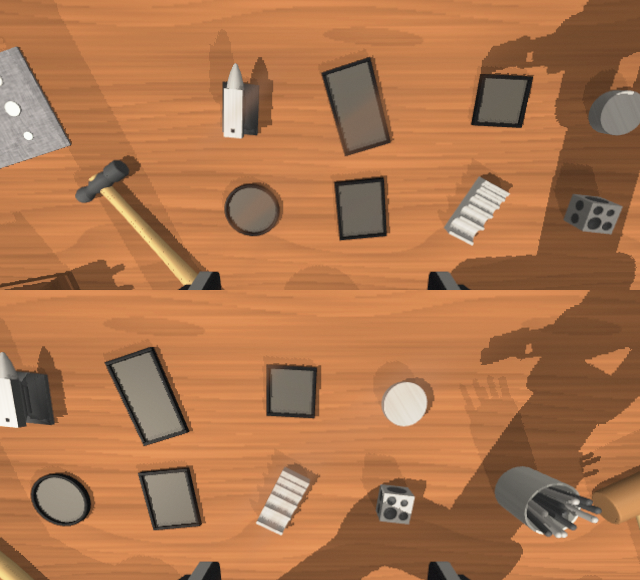

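All eight items are measured, and the sizes agree: trays 95x78, 120x70, 68x69 and 83x88; swage about 46x101; round about 60. The anvil horn points to +x, with the head end at (233,135) in w3. Now I triangulate corners for heights.

```bash
cat > t.py <<'E'
from m import *
def corners(c,yaw,sx,sy,z):
    a=R.from_euler('z',yaw,degrees=True).as_matrix()[:2,:2]
    return np.array([np.r_[np.array(c)+a@np.array([i*sx/2,j*sy/2]),z] for i,j in [(1,1),(1,-1),(-1,-1),(-1,1)]])
def refine(f,X,w=4):
    g=cv2.cvtColor(f['img'],cv2.COLOR_RGB2GRAY); p=proj(f,X).astype(np.float32).reshape(-1,1,2).copy()
    return cv2.cornerSubPix(g,p,(w,w),(-1,-1),(3,50,1e-3)).reshape(-1,2)
def meas(name,X,fs,w=4):
    F=[load(n) for n in fs]; U=[refine(f,X,w) for f in F]
    P=np.array([tri(F,[u[i] for u in U]) for i in range(len(X))])
    e=[np.linalg.norm(U[k]-proj(F[k],P),axis=1).max() for k in range(len(F))]
    print(name,'c',np.round(P.mean(0),4),'z',np.round(P[:,2],4),'err',np.round(e,1))
    if len(X)==4:
        d=P[0]-P[3]+0*P[0]; a=(P[0]+P[1]-P[2]-P[3])[:2]; b=(P[0]+P[3]-P[1]-P[2])[:2]
        print('   size',np.round(np.linalg.norm(a)/2,4),np.round(np.linalg.norm(b)/2,4),'yaw',np.round(np.degrees(np.arctan2(a[1],a[0])),1),np.round(np.degrees(np.arctan2(b[1],b[0]))-90,1))
    return P
E
python3 - <<'E'
from t import *
meas('anvil_tray',corners([.482,.0905],5.5,.096,.076,.01),['w1','w2','w3','w4'])
meas('long_tray',corners([.6355,.102],16.8,.122,.070,.01),['w3','w4'])
meas('square_tray',corners([.6445,-.101],-3,.070,.070,.01),['w3','w4'])
meas('swage',corners([.478,-.085],-28,.096,.044,.024),['w1','w2','w3','w4'])
meas('doming',corners([.472,-.254],-6.8,.044,.044,.044),['w1','w4','w3'])
# round things: ellipse centres of masks
def ell(n,uv):
    f=load(n); c=min(blobs(f['img'],amin=300),key=lambda c:np.linalg.norm(np.array(cv2.minAreaRect(c)[0])-uv))
    return cv2.fitEllipse(cv2.convexHull(c))
for nm,L in [('round_tray',[('w1',(43,145)),('w2',(248,147)),('w3',(251,208)),('w4',(60,209))]),('round_block',[('w1',(409,35)),('w4',(404,114))])]:
    E=[ell(*l) for l in L]; print(nm,np.round(tri([load(l[0]) for l in L],[e[0] for e in E]),4),[np.round(e[1]) for e in E])
# felt floors: inner dark/grey: mask felt by brightness within tray
f=load('w3'); print('cam',proj(f,[[.644,.268,.05],[.61,.268,.05],[.61,.268,0]]))
g=f['img'][50:150,200:290,::-1]; g2=load('w2')['img'][0:80,190:280,::-1]
cv2.imwrite('pics/anv.png',np.hstack([cv2.resize(g,None,fx=4,fy=4),cv2.resize(np.vstack([g2,g2[:20]*0]),None,fx=4,fy=4)]))
E
```

```text
anvil_tray c [0.4819 0.0915 0.0061] z [0.0075 0.0039 0.0042 0.0088] err [0.8 0.8 1.1 0.6]
   size 0.0971 0.078 yaw 4.6 5.7
long_tray c [0.6351 0.102  0.0066] z [ 0.0091  0.0082 -0.0003  0.0095] err [0.6 0.6]
   size 0.1213 0.0719 yaw 16.8 16.5
square_tray c [ 0.645  -0.1017  0.0045] z [0.0037 0.0013 0.0106 0.0025] err [0.5 0.5]
   size 0.0708 0.0722 yaw -5.0 -2.1
swage c [ 0.4813 -0.0851  0.0235] z [0.0244 0.0223 0.0244 0.0229] err [0.9 1.  1.  2.8]
   size 0.0951 0.0439 yaw -27.5 -25.1
doming c [ 0.4707 -0.2549  0.0437] z [0.0474 0.044  0.044  0.0395] err [1.8 1.6 0.8]
   size 0.0444 0.0419 yaw -5.3 -3.6
round_tray [0.4814 0.2623 0.0069] [array([53., 68.]), array([55., 56.]), array([44., 54.]), array([49., 61.])]
round_block [ 0.6292 -0.2612  0.0184] [array([47., 54.]), array([44., 46.])]
cam [[233.26633478 103.85661913]
 [235.38459678 130.22976093]
 [243.36285335 125.80050234]]
```

View pics/anv.png

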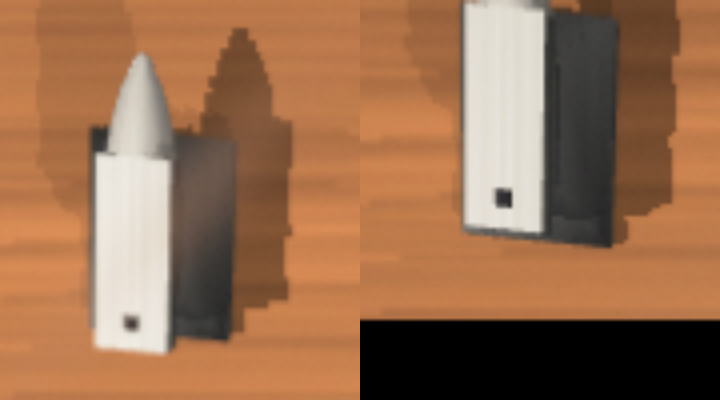

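Crop shows the anvil face corners: w3 at (223.8,88), (243,90), (243,138), (223.8,136.8); w2 at (216.3,0.8), (236.5,3), (236.3,58.2), (215.8,57.5).

```bash
python3 - <<'E'
from t import *
F=[load('w3'),load('w2')]
A=[[(223.8,88),(243,90),(243,138),(223.8,136.8)],[(216.3,.8),(236.5,3),(236.3,58.2),(215.8,57.5)]]
P=np.array([tri(F,[A[0][i],A[1][i]]) for i in range(4)]); print('tri',P.round(4))
for f,a in zip(F,A):
    Q=plane(f,a,.05); c=Q.mean(0); d=(Q[0]+Q[1]-Q[2]-Q[3])[:2]/2; y=np.arctan2(d[1],d[0]); b=(Q[0]+Q[3]-Q[1]-Q[2])[:2]/2
    print('z=.05',Q[:,:2].round(4).tolist(),'len',np.linalg.norm(d).round(4),np.linalg.norm(b).round(4),'yaw',np.degrees(y).round(1),'c',c[:2].round(4),'origin',(c[:2]+.003*np.array([np.cos(y),np.sin(y)])).round(4))
print(plane(F[0],[(258,135)],0),plane(F[1],[(252.5,61.5)],0), tri(F,[(258,135),(252.5,61.5)]))
f=load('w4'); print('round top', [plane(load(n),[u],.025).round(4) for n,u in [('w4',(404,114)),('w1',(411,34))]])
for n in ['w3','w1','w4']:
    f=load(n); X=corners([.471,-.255],-5.5,.044,.044,.044); print(n,plane(f,refine(f,X),.044)[:,:2].round(4).tolist(), plane(f,refine(f,X),.044).mean(0).round(4))
E
```

```text
tri [[0.6636 0.2793 0.0464]
 [0.6612 0.2548 0.0472]
 [0.5995 0.2593 0.0488]
 [0.6005 0.2862 0.0448]]
z=.05 [[0.6637, 0.2785], [0.6612, 0.254], [0.5997, 0.2586], [0.6013, 0.2843]] len 0.0622 0.0252 yaw -4.8 c [0.6315 0.2689] origin [0.6345 0.2686]
z=.05 [[0.6629, 0.2782], [0.6607, 0.2543], [0.5994, 0.2595], [0.6002, 0.2851]] len 0.0623 0.0248 yaw -5.6 c [0.6308 0.2693] origin [0.6338 0.269 ]
[[0.59659246 0.24733305 0.        ]] [[0.59798002 0.24873761 0.        ]] [0.59762471 0.24665845 0.0074772 ]
round top [array([[ 0.6288, -0.2597,  0.025 ]]), array([[ 0.6291, -0.2614,  0.025 ]])]
w3 [[0.4939, -0.2373], [0.4908, -0.279], [0.447, -0.2748], [0.4478, -0.2339]] [ 0.4699 -0.2563  0.044 ]
w1 [[0.4949, -0.2369], [0.4908, -0.279], [0.447, -0.2748], [0.4488, -0.2334]] [ 0.4704 -0.256   0.044 ]
w4 [[0.4912, -0.2357], [0.4908, -0.279], [0.447, -0.2748], [0.4463, -0.2362]] [ 0.4688 -0.2564  0.044 ]
```

Everything checks out. Results in m and degrees (yaw):

| Item | x | y | yaw |
|---|---|---|---|
| anvil | .634 | .269 | −5.2 |
| doming | .470 | −.256 | −5.5 |
| swage | .4805 | −.085 | −27.5 |
| round block | .629 | −.2605 | any |
| round tray | .481 | .261 | any |
| anvil tray | .482 | .091 | 5.4 |
| long tray | .6353 | .102 | 16.8 |
| square tray | .645 | −.1015 | −3 |

Doming block first.

```bash
cat > go.py <<'E'
import sys
from h import *
T=dict(anvil=(.634,.269,-5.2),doming=(.470,-.256,-5.5),swage=(.4805,-.085,-27.5),round=(.629,-.2605,0),rt=(.481,.261,0),at=(.482,.091,5.4),lt=(.6353,.102,16.8),st=(.645,-.1015,-3))
t=T[sys.argv[1]]; togo([t[0],t[1],float(sys.argv[2])],np.radians(t[2]))
E
python3 go.py doming .10
```

```text
togo [-0.1198  0.1066  0.2603] turn 0.0966 rows 5
```

```bash
python3 -m crank '-0.03 0.03 0.05 0.03; -0.06 0.05 0.1 0.06; -0.09 0.08 0.15 0.0966; -0.12 0.107 0.2 0.0966; -0.12 0.1066 0.26 0.0966; -0.1198 0.1066 0.2603 0.0966; -0.1198 0.1066 0.2603 0.0966' && python3 go.py doming .02 && python3 - <<'E'
from h import *
grab('wrist','d1')
E
```

```text
t: 4.85
tcp_pos: [0.4714, -0.2566, 0.1014]
tool_rot: [3.14, -0.003, -0.095]
contact_force: [-0.0, -0.8, -0.4]
opening: 0.0854
finger_force: 0.0
togo [-0.0017 -0.0006  0.0814] turn 0.0007 rows 2
```

View pics/d1.png

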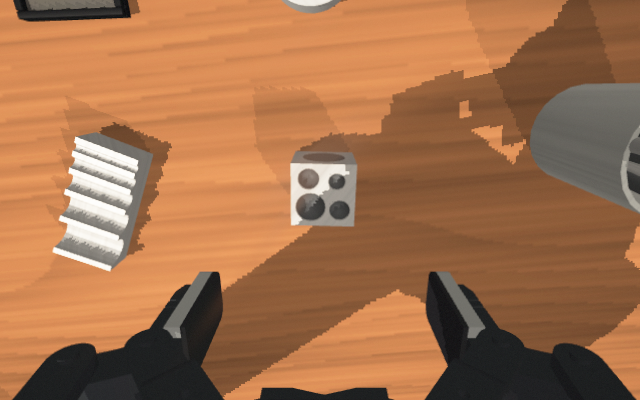

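The block's top (291–356, 163–226) sits square and centred between the fingers (220 and 428). Descend and grip.

```bash
python3 -m crank '-0.0015 0 0.03 0; -0.0015 0 0.06 0; -0.0015 0 0.0814 0; -0.0015 0 0.0814 0' && python3 -m crank '0 0 0 0;0 0 0 0;0 0 0 0;0 0 0 0;0 0 0 0;0 0 0 0;0 0 0 0;0 0 0 0' 0.03 70 && python3 -m crank '0 0 -0.02 0; 0 0 -0.05 0; 0 0 -0.08 0;0 0 -0.08 0;0 0 -0.08 0' && python3 go.py st .1 && python3 -c "
from h import *
grab('scene','s1');grab('wrist','d2')"
```

```text
t: 5.4
tcp_pos: [0.4692, -0.2565, 0.0185]
tool_rot: [3.141, -0.001, -0.096]
contact_force: [0.4, -0.3, 1.2]
opening: 0.0858
finger_force: 0.0
t: 6.4
tcp_pos: [0.4685, -0.2566, 0.0176]
tool_rot: [-3.142, 0.0, -0.097]
contact_force: [0.2, 0.6, 0.2]
opening: 0.0297
finger_force: 0.0
t: 7.02
tcp_pos: [0.4681, -0.2563, 0.0969]
tool_rot: [-3.141, 0.001, -0.097]
contact_force: [-0.9, -0.2, 0.1]
opening: 0.0303
finger_force: 0.0
togo [ 0.1611 -0.1712 -0.0032] turn -0.0445 rows 4
```

View pics/d2.png

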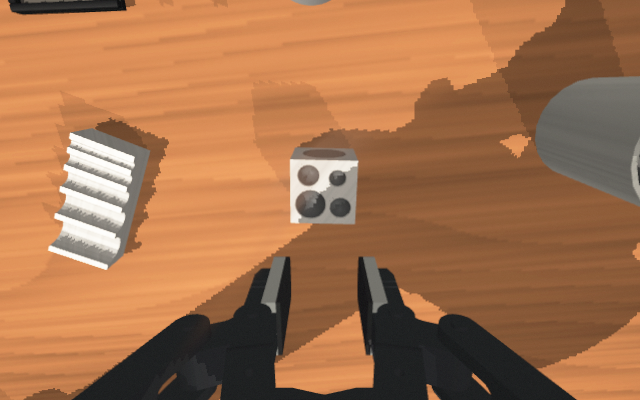

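Missed: the fingers shut on nothing and the block, at (323,193), is untouched. I compare the calibration with where the fingers appear.

```bash
python3 - <<'E'
from h import *
for n in ['d1','d2']:
    f=load(n); print(f['xyz'],f['rotation'],plane(f,[(323,193)],.044))
s=arm.state();f=load('d2'); Rt=R.from_euler('xyz',s['tool_rot']).as_matrix()
print(s['tcp_pos'],s['tool_rot'],Rt.T@(np.array(f['xyz'])-s['tcp_pos']))
print('tcp px',proj(f,s['tcp_pos']),'19mm behind',proj(f,s['tcp_pos']+[0,0,.019]))
f=load('s1');print('scene tcp px',proj(f,s['tcp_pos']))
g=f['img'];u,v=proj(f,s['tcp_pos'])[0].astype(int);cv2.imwrite('pics/s1c.png',cv2.resize(g[v-80:v+60,u-80:u+100,::-1],None,fx=4,fy=4)); print(u,v)
E
```

```text
[ 0.55300607 -0.26274792  0.27651571] [-3.22612527e-01 -1.35013401e-03 -1.66494695e+00] [[ 0.48198803 -0.25580528  0.044     ]]
[ 0.55030315 -0.26306041  0.27136197] [-3.26826567e-01  1.55719431e-03 -1.66655295e+00] [[ 0.47988809 -0.25540103  0.044     ]]
[ 0.46804507 -0.25624906  0.09655955] [-3.14049909e+00  1.54180384e-03 -9.68110202e-02] [ 0.08226168 -0.00136289 -0.17492808]
tcp px [[326.3389238  243.00827327]] 19mm behind [[326.53997958 259.8163244 ]]
scene tcp px [[215.1778166 185.0382275]]
215 185
```

View pics/s1c.png

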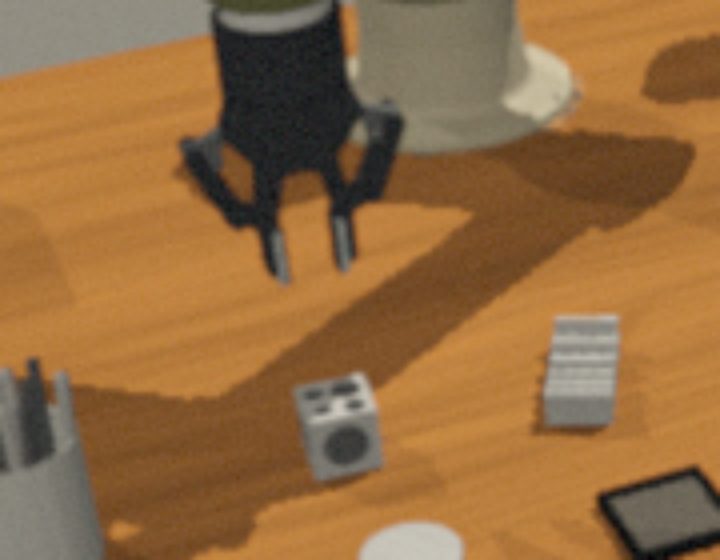

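Block top is really about 12 mm ahead of my corner-refined value: (323,193) gives x = .481, so the corner fit locked onto the wrong edges. In the scene crop the finger tips, at (278,280) and (345,268), also stand above the predicted TCP (320,320), so they seem short of the reported TCP. I triangulate the tips from both views.

```bash
python3 - <<'E'
from h import *
s=arm.state();t=s['tcp_pos'];Rt=R.from_euler('xyz',s['tool_rot']).as_matrix()
d,c=load('d2'),load('s1')
L=tri([d,c],[(287,257),(135+345/4,105+270/4)]);Q=tri([d,c],[(362,257),(135+280/4,105+282/4)])
for X in (L,Q): print(X,'in tool',(Rt.T@(X-t)).round(4),proj(d,X),proj(c,X))
print('pred scene tip for tcp+30mm',proj(c,t+[0,0,.03]), 'for top of block', proj(c,[.482,-.256,.044]))
# known fixed point check of scene calibration: block top
f=load('d2')
B=tri([d,c],[(323,193),(135+337/4,105+394/4)]); print('block top',B)
f0=load('top0');print('top cam block',plane(f0,[(382,223)],.044))
for n,u in [('w1',(401,150)),('w4',(396,217))]: print(n,plane(load(n),[u],.044))
E
```

```text
[ 0.48119029 -0.24029872  0.13483547] in tool [ 0.0115 -0.0172 -0.0383] [[286.51609595 256.9480434 ]] [[221.16609827 172.51457368]]
[ 0.47539732 -0.27580205  0.13305962] in tool [ 0.0092  0.0187 -0.0365] [[370.32057176 260.02935385]] [[206.56631621 175.71323725]]
pred scene tip for tcp+30mm [[213.67098456 174.67539162]] for top of block [[219.58312502 205.18213574]]
block top [ 0.48126039 -0.25579029  0.04866007]
top cam block [[ 0.48067465 -0.25765704  0.044     ]]
w1 [[ 0.48197405 -0.25513434  0.044     ]]
w4 [[ 0.48306933 -0.25446864  0.044     ]]
```

Both views agree: block top centre is (.4815, −.2555, .044). The finger tips stand about 35 mm above the reported TCP at 30 mm opening, and about 46 mm when fully open. I will allow for this in all heights. Reopen, shift and regrasp.

```bash
sed -i 's/doming=(.470,-.256/doming=(.4815,-.2555/; s/swage=(.4805/swage=(.482/' go.py; python3 -m crank '0 0 0 0;0 0 0 0;0 0 0 0;0 0 0 0;0 0 0 0;0 0 0 0' 0.085 70; python3 go.py doming -.018
```

```text
t: 7.88
tcp_pos: [0.4685, -0.2566, 0.0976]
tool_rot: [3.142, -0.0, -0.097]
contact_force: [0.5, -0.6, -0.3]
opening: 0.0849
finger_force: 0.0
togo [ 0.0129 -0.0024  0.1156] turn -0.0008 rows 2
```

```bash
python3 -m crank '0.013 -0.002 0.03 0; 0.013 -0.002 0.06 0; 0.013 -0.002 0.08 0; 0.013 -0.002 0.1 0; 0.013 -0.002 0.115 0; 0.013 -0.002 0.115 0' && python3 -m crank '0 0 0 0;0 0 0 0;0 0 0 0;0 0 0 0;0 0 0 0;0 0 0 0;0 0 0 0' 0.03 70 && python3 -c "
from h import *
grab('wrist','d3')"
```

```text
t: 8.62
tcp_pos: [0.4812, -0.2556, -0.0181]
tool_rot: [-3.141, 0.001, -0.097]
contact_force: [-0.0, 0.4, -0.7]
opening: 0.085
finger_force: 0.0
t: 9.5
tcp_pos: [0.4822, -0.2564, -0.0164]
tool_rot: [3.14, -0.002, -0.097]
contact_force: [-1.2, -0.2, 5.9]
opening: 0.0431
finger_force: 72.9
```

View pics/d3.png

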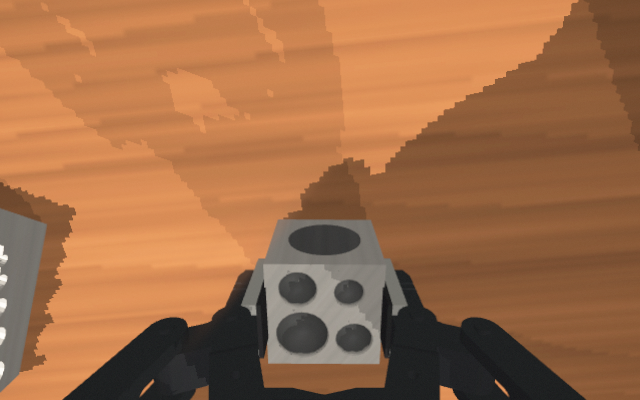

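Gripped at 43 mm and 73 N. The block top spans (264–382, 263–363), and the pad tip corner is near (262,262). I check the offset and tip height before lifting.

```bash
python3 - <<'E'
from h import *
f=load('d3');s=arm.state();Rt=R.from_euler('xyz',s['tool_rot']).as_matrix()
P=plane(f,[(265,264),(381,264),(382,363),(263,363)],.044);print(((P-s['tcp_pos'])@Rt).round(4)[:,:2].tolist(),'c',((P.mean(0)-s['tcp_pos'])@Rt).round(4), P.mean(0).round(4))
for z in (0,.005,.01,.015,.02,.025): print(z,proj(f,s['tcp_pos']*[1,1,0]+Rt@[.011,-.0225,0]*[1,1,0]+[0,0,z]).round(0))
E
python3 -m crank '0 0 -0.02 0; 0 0 -0.04 0; 0 0 -0.08 0; 0 0 -0.08 0' && python3 go.py st .06
```

```text
[[0.0201, -0.0224], [0.0202, 0.0191], [-0.0238, 0.0218], [-0.0238, -0.0254]] c [-0.0018 -0.0017 -0.0603] [ 0.4805 -0.2544  0.044 ]
0 [[280. 237.]]
0.005 [[279. 241.]]
0.01 [[278. 246.]]
0.015 [[276. 251.]]
0.02 [[275. 256.]]
0.025 [[273. 261.]]
t: 10.05
tcp_pos: [0.4826, -0.2566, 0.0644]
tool_rot: [3.139, -0.004, -0.097]
contact_force: [0.1, -0.8, -6.4]
opening: 0.0433
finger_force: 73.2
togo [ 0.1467 -0.1701  0.0045] turn -0.0444 rows 4
```

```bash
python3 -m crank '0.03 -0.03 0 0; 0.06 -0.07 0 0; 0.1 -0.11 0 -0.02; 0.13 -0.15 0 -0.04; 0.148 -0.17 0 -0.0444; 0.148 -0.17 0 -0.0444; 0.148 -0.17 0 -0.0444' && python3 go.py st -.008 && python3 -c "
from h import *
grab('scene','s2');f=grab('wrist','d4')
g=load('s2')['img'][170:290,220:380]; cv2.imwrite('pics/d4c.png',np.vstack([f['img'][:,:,::-1],])); cv2.imwrite('pics/s2c.png',cv2.resize(g[:,:,::-1],None,fx=3,fy=3))"
```

```text
t: 10.92
tcp_pos: [0.6442, -0.1012, 0.0607]
tool_rot: [-3.141, 0.003, -0.053]
contact_force: [0.3, 0.2, -5.7]
opening: 0.043
finger_force: 73.0
togo [0.001  0.0003 0.0687] turn -0.0005 rows 2
```

View pics/d4.png

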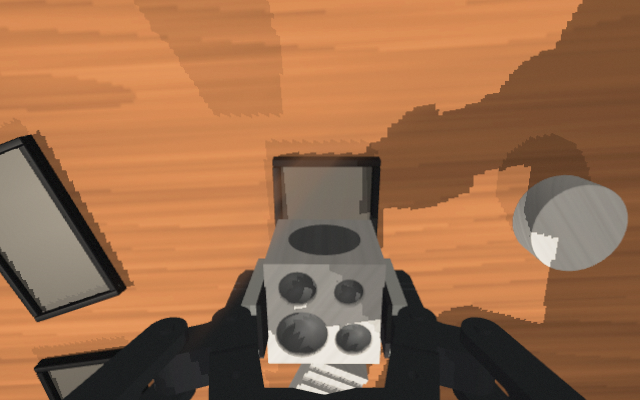

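The block hangs square over the tray; its far lip runs (274,157)–(380,157). Before lowering I check the tray position from this view.

```bash
python3 - <<'E'
from h import *
f=load('d4');P=plane(f,[(274,157),(380,157)],.01);d=P[0]-P[1];print(P.round(4),np.linalg.norm(d),np.degrees(np.arctan2(d[1],d[0]))-90)
m=P.mean(0);n=np.array([-d[1],d[0]])/np.linalg.norm(d[:2]);print('centre',m[:2]+n*.035,m[:2]-n*.035)
E
python3 -m crank '0.0025 0 0.03 0; 0.0025 0 0.05 0; 0.0025 0 0.062 0; 0.0025 0 0.069 0; 0.0025 0 0.069 0'
```

```text
[[ 0.6822 -0.0703  0.01  ]
 [ 0.6787 -0.1379  0.01  ]] 0.06774778897983212 -2.9841224808388063
centre [ 0.64552847 -0.10227677] [ 0.71543355 -0.10592092]
t: 11.65
tcp_pos: [0.6478, -0.1012, -0.0064]
tool_rot: [-3.142, 0.0, -0.052]
contact_force: [0.1, 0.8, -5.8]
opening: 0.0432
finger_force: 73.1
```

```bash
python3 -m crank '0 0 0.002 0; 0 0 0.004 0; 0 0 0.004 0' && python3 -m crank '0 0 0.0015 0; 0 0 0.0015 0'  && python3 -m crank '0 0 0.0015 0; 0 0 0.0015 0'
```

```text
t: 12.02
tcp_pos: [0.6478, -0.1011, -0.0104]
tool_rot: [3.142, -0.0, -0.052]
contact_force: [0.6, 0.7, -6.6]
opening: 0.0428
finger_force: 73.1
t: 12.28
tcp_pos: [0.648, -0.1011, -0.0113]
tool_rot: [3.141, -0.001, -0.052]
contact_force: [-1.8, 0.9, 0.4]
opening: 0.0427
finger_force: 73.6
t: 12.52
tcp_pos: [0.6481, -0.1012, -0.0114]
tool_rot: [3.141, -0.001, -0.052]
contact_force: [-8.5, 2.6, 11.2]
opening: 0.0428
finger_force: 75.3
```

Seated at the expected height (contact at −.0112). Release and rise, then on to the swage.

```bash
python3 -m crank '0 0 -0.001 0;0 0 -0.001 0;0 0 -0.001 0;0 0 -0.001 0;0 0 -0.001 0' 0.085 && python3 -m crank '0 0 -0.03 0; 0 0 -0.08 0; 0 0 -0.1 0; 0 0 -0.1 0' && python3 go.py swage .09
```

```text
t: 13.15
tcp_pos: [0.6478, -0.1011, -0.0125]
tool_rot: [-3.142, 0.0, -0.052]
contact_force: [0.6, 0.5, -0.6]
opening: 0.0851
finger_force: 0.0
t: 13.65
tcp_pos: [0.6486, -0.1013, 0.089]
tool_rot: [3.141, -0.003, -0.052]
contact_force: [-0.8, 0.1, -0.8]
opening: 0.0849
finger_force: 0.0
togo [-0.1672 -0.0076 -0.0015] turn 0.4276 rows 3
```

```bash
python3 -m crank '-0.04 0 0 0.12; -0.08 -0.004 0 0.25; -0.12 -0.0076 0 0.36; -0.167 -0.0076 0 0.4276; -0.167 -0.0076 0 0.4276; -0.167 -0.0076 0 0.4276' && python3 go.py swage -.03 && python3 -c "
from h import *
grab('wrist','g1')"
```

```text
t: 14.4
tcp_pos: [0.4818, -0.0849, 0.0871]
tool_rot: [-3.142, 0.0, -0.48]
contact_force: [-0.5, -1.3, 0.4]
opening: 0.0847
finger_force: 0.0
togo [0.0003 0.     0.1171] turn 0.0002 rows 2
```

View pics/g1.png

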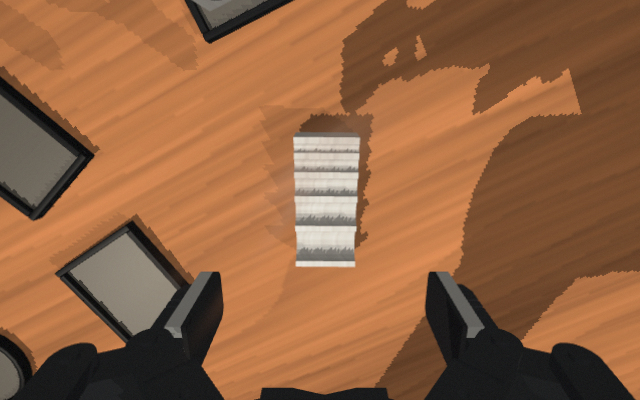

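Swage top corners: (294,137), (360,137), (355,267), (296,267), centred between the fingers.

```bash
python3 - <<'E'
from h import *
f=load('g1');P=plane(f,[(294,137),(360,137),(355,267),(296,267)],.024);c=P.mean(0)
d=(P[0]+P[1]-P[2]-P[3])/2;b=(P[0]+P[3]-P[1]-P[2])/2;print(c,np.linalg.norm(d),np.linalg.norm(b),np.degrees(np.arctan2(d[1],d[0])))
s=arm.state();Rt=R.from_euler('xyz',s['tool_rot']).as_matrix();print((c-s['tcp_pos'])@Rt)
E
```

```text
[ 0.48015529 -0.08451725  0.024     ] 0.09660723474621523 0.043844525010888216 -27.931166124352277
[-0.00188913  0.00051576  0.06317501]
```

```bash
python3 -m crank '-0.002 0.0005 0.04 0.008; -0.002 0.0005 0.07 0.008; -0.002 0.0005 0.1 0.008; -0.002 0.0005 0.113 0.008; -0.002 0.0005 0.113 0.008' && python3 -m crank '0 0 0 0;0 0 0 0;0 0 0 0;0 0 0 0;0 0 0 0;0 0 0 0;0 0 0 0' 0.03 70 && python3 -c "
from h import *
grab('wrist','g2')" && python3 -m crank '0 0 -0.02 0; 0 0 -0.05 0; 0 0 -0.08 0; 0 0 -0.08 0' && python3 go.py lt .06
```

```text
t: 15.08
tcp_pos: [0.4796, -0.0842, -0.0259]
tool_rot: [3.142, 0.001, -0.488]
contact_force: [-0.1, -0.4, 0.7]
opening: 0.0848
finger_force: 0.0
t: 15.95
tcp_pos: [0.48, -0.0846, -0.0242]
tool_rot: [3.142, -0.002, -0.488]
contact_force: [-3.0, 0.7, 8.7]
opening: 0.0424
finger_force: 72.4
t: 16.5
tcp_pos: [0.4802, -0.0846, 0.0558]
tool_rot: [-3.141, -0.003, -0.488]
contact_force: [-0.2, -0.1, -6.8]
opening: 0.0425
finger_force: 74.4
togo [ 0.0495 -0.2375 -0.0039] turn -0.7812 rows 5
```

View pics/g2.png

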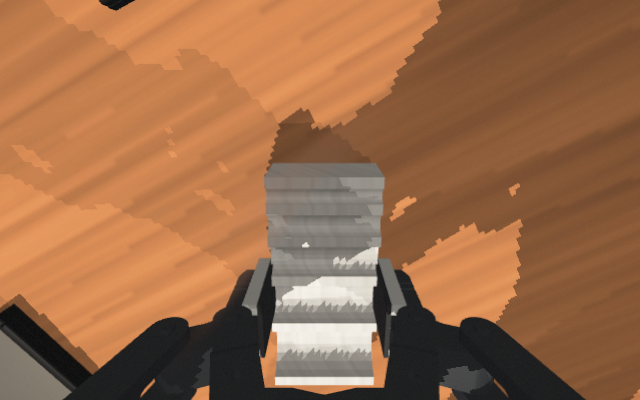

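Swage is held near its middle (top rows 178–385, pads at rows 260–350), with its weight felt. Carry it to the long tray.

```bash
python3 -m crank '0.01 -0.05 0 -0.15; 0.02 -0.1 0 -0.3; 0.03 -0.15 0 -0.45; 0.04 -0.2 0 -0.6; 0.0495 -0.2375 0 -0.75; 0.0495 -0.2375 0 -0.781; 0.0495 -0.2375 0 -0.781;0.0495 -0.2375 0 -0.781' && python3 go.py lt -.014 && python3 -c "
from h import *
grab('wrist','g3')"
```

```text
t: 17.5
tcp_pos: [0.6338, 0.1015, 0.0539]
tool_rot: [-3.141, 0.001, 0.291]
contact_force: [0.1, -0.7, -6.0]
opening: 0.0418
finger_force: 74.7
togo [ 0.0016 -0.      0.0679] turn -0.0021 rows 2
```

View pics/g3.png

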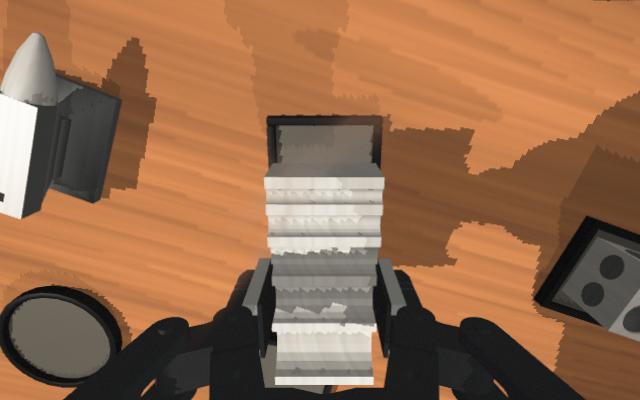

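Swage is aligned over the long tray; the far lip runs (267,117)–(382,117). Top corners in hand: (265,178), (384,178), (373,385), (275,385).

```bash
python3 - <<'E'
from h import *
f=load('g3');s=arm.state();Rt=R.from_euler('xyz',s['tool_rot']).as_matrix()
P=plane(f,[(267,117),(382,117)],.01);d=P[0]-P[1];n=np.array([-d[1],d[0]])/np.linalg.norm(d[:2])
c=P.mean(0)[:2]+n*.061;print('tray',c,np.linalg.norm(d),np.degrees(np.arctan2(d[1],d[0]))-90)
z=s['tcp_pos'][2]+.0247+.024
Q=plane(f,[(265,178),(384,178),(373,385),(275,385)],z);q=Q.mean(0);print('swage',q,np.linalg.norm(Q[0]-Q[3]),np.linalg.norm(Q[0]-Q[1]))
print('shift in tool',Rt.T@np.r_[c-q[:2],0], Rt.T@np.r_[np.array([.6353,.102])-q[:2],0])
E
```

```text
tray [0.63498537 0.10273646] 0.06856807970708088 16.742382594159665
swage [0.6353345  0.10303594 0.10291956] 0.09552923304002144 0.04311765362609554
shift in tool [-4.20422117e-04  1.86624209e-04  3.23042629e-07] [-3.30509179e-04  9.82408768e-04  1.01847702e-07]
```

Swage and tray centres match to under 1 mm. Lower.

```bash
python3 -m crank '0 0 0.03 0; 0 0 0.05 0; 0 0 0.063 0; 0 0 0.068 0; 0 0 0.068 0' && python3 -m crank '0 0 0.002 0; 0 0 0.003 0; 0 0 0.003 0' && python3 -m crank '0 0 0.0015 0; 0 0 0.0015 0'  && python3 -m crank '0 0 0.0015 0; 0 0 0.0015 0'
```

```text
t: 18.18
tcp_pos: [0.6348, 0.1022, -0.0131]
tool_rot: [3.141, -0.0, 0.293]
contact_force: [0.3, 1.0, -6.2]
opening: 0.0423
finger_force: 74.5
t: 18.55
tcp_pos: [0.6346, 0.1023, -0.0162]
tool_rot: [3.142, -0.0, 0.293]
contact_force: [-0.1, -0.5, -7.1]
opening: 0.0419
finger_force: 74.5
t: 18.8
tcp_pos: [0.6345, 0.1023, -0.018]
tool_rot: [-3.142, 0.0, 0.293]
contact_force: [0.5, -0.4, -6.1]
opening: 0.042
finger_force: 74.5
t: 19.05
tcp_pos: [0.6347, 0.1023, -0.0191]
tool_rot: [3.141, -0.0, 0.293]
contact_force: [-1.4, 0.1, -3.0]
opening: 0.0422
finger_force: 75.0
```

```bash
python3 -m crank '0 0 0.0008 0;0 0 0.0008 0' && python3 -m crank '0 0 0 0;0 0 0 0;0 0 0 0;0 0 0 0;0 0 0 0' 0.085 && python3 -m crank '0 0 -0.03 0; 0 0 -0.08 0; 0 0 -0.1 0; 0 0 -0.1 0' && python3 go.py anvil .09
```

```text
t: 19.3
tcp_pos: [0.6347, 0.1023, -0.0191]
tool_rot: [3.141, -0.0, 0.293]
contact_force: [-5.5, -0.6, 4.8]
opening: 0.0426
finger_force: 76.0
t: 19.92
tcp_pos: [0.6346, 0.1023, -0.0202]
tool_rot: [3.142, -0.0, 0.293]
contact_force: [0.4, -0.3, -0.8]
opening: 0.0851
finger_force: 0.0
t: 20.42
tcp_pos: [0.6353, 0.1023, 0.0812]
tool_rot: [3.141, -0.003, 0.293]
contact_force: [0.6, 0.0, -0.6]
opening: 0.0852
finger_force: 0.0
togo [ 0.0469 -0.16   -0.0088] turn 0.3838 rows 3
```

```bash
python3 -m crank '0.01 -0.04 -0.009 0.1; 0.025 -0.08 -0.009 0.22; 0.035 -0.12 -0.009 0.34; 0.0469 -0.16 -0.0088 0.3838; 0.0469 -0.16 -0.0088 0.3838; 0.0469 -0.16 -0.0088 0.3838' && python3 go.py anvil -.009 && python3 -c "
from h import *
grab('wrist','a1')"
```

```text
t: 21.18
tcp_pos: [0.6328, 0.2683, 0.0872]
tool_rot: [3.141, 0.002, -0.091]
contact_force: [-0.6, -0.3, -0.1]
opening: 0.0848
finger_force: 0.0
togo [ 0.0013 -0.0009  0.0962] turn 0.0002 rows 2
```

View pics/a1.png

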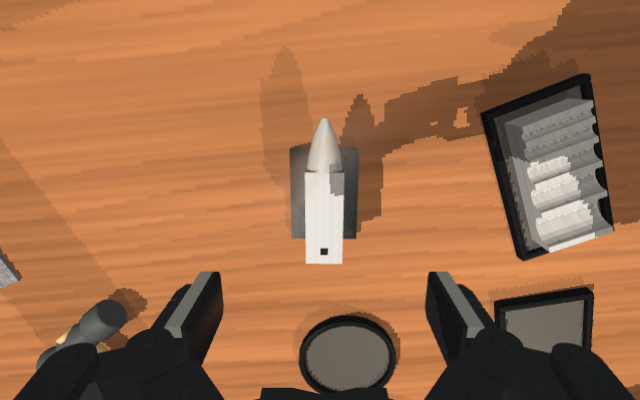

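Swage is seated in the long tray, upper right. Anvil face corners: (306,172), (344,172), (342,264), (305,264), centred between the fingers.

```bash
python3 - <<'E'
from h import *
f=load('a1');P=plane(f,[(306,172),(344,172),(342,264),(305,264)],.05);c=P.mean(0)
d=(P[0]+P[1]-P[2]-P[3])/2;b=(P[0]+P[3]-P[1]-P[2])/2;print(c+d/np.linalg.norm(d)*.003,np.linalg.norm(d),np.linalg.norm(b),np.degrees(np.arctan2(d[1],d[0])))
s=arm.state();Rt=R.from_euler('xyz',s['tool_rot']).as_matrix();print((c+d/np.linalg.norm(d)*.003-s['tcp_pos'])@Rt)
E
```

```text
[0.63445802 0.26916483 0.05      ] 0.06274261125322361 0.02383252011734689 -5.976570617871277
[ 0.00125729 -0.00143559  0.03764589]
```

```bash
python3 -m crank '0.0013 -0.001 0.04 0.01; 0.0013 -0.001 0.07 0.01; 0.0013 -0.001 0.096 0.01; 0.0013 -0.001 0.096 0.01; 0.0013 -0.001 0.096 0.01' && python3 -m crank '0 0 0 0;0 0 0 0;0 0 0 0;0 0 0 0;0 0 0 0;0 0 0 0;0 0 0 0;0 0 0 0;0 0 0 0' 0.012 80 && python3 -c "
from h import *
grab('wrist','a2')" && python3 -m crank '0 0 -0.02 0; 0 0 -0.05 0; 0 0 -0.08 0; 0 0 -0.08 0' && python3 go.py at .07
```

```text
t: 21.85
tcp_pos: [0.6354, 0.2694, -0.0061]
tool_rot: [-3.141, -0.002, -0.102]
contact_force: [0.3, 0.0, 0.6]
opening: 0.0849
finger_force: 0.0
t: 22.98
tcp_pos: [0.6348, 0.2698, -0.0069]
tool_rot: [3.142, -0.0, -0.101]
contact_force: [-1.7, -3.2, 5.0]
opening: 0.0224
finger_force: 78.6
t: 23.52
tcp_pos: [0.6357, 0.2703, 0.0751]
tool_rot: [-3.14, -0.004, -0.101]
contact_force: [0.2, 0.0, -6.8]
opening: 0.0225
finger_force: 79.7
togo [-0.1349  0.1939  0.0042] turn -0.1949 rows 4
```

```bash
python3 -m crank '-0.03 0.045 0 -0.05; -0.06 0.09 0 -0.1; -0.1 0.14 0 -0.15; -0.135 0.194 0 -0.195; -0.135 0.194 0 -0.195; -0.135 0.194 0 -0.195;-0.135 0.194 0 -0.195' && python3 go.py at .002 && python3 -c "
from h import *
grab('wrist','a3')"
```

```text
t: 24.4
tcp_pos: [0.4812, 0.0911, 0.0722]
tool_rot: [-3.141, 0.0, 0.095]
contact_force: [0.2, 1.0, -6.3]
opening: 0.0223
finger_force: 80.6
togo [0.0008 0.0002 0.0702] turn 0.0007 rows 2
```

View pics/a3.png

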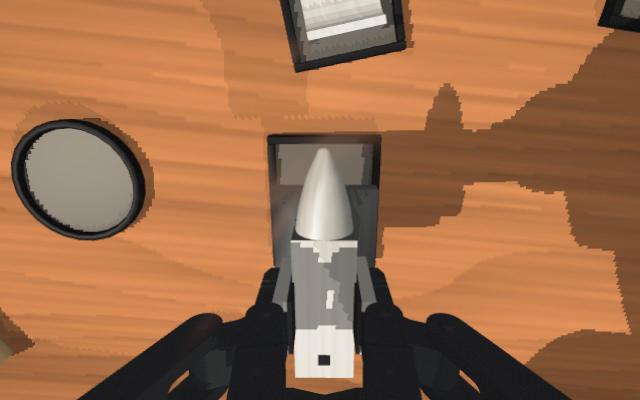

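Anvil is over its tray; the far lip runs (268,136)–(380,136). Face corners: (291,241), (357,241), (354,378), (295,378).

```bash
python3 - <<'E'
from h import *
f=load('a3');s=arm.state();Rt=R.from_euler('xyz',s['tool_rot']).as_matrix()
P=plane(f,[(268,136),(380,136)],.01);d=P[0]-P[1];n=np.array([-d[1],d[0]])/np.linalg.norm(d[:2])
c=P.mean(0)[:2]+n*.048;print('tray',c,np.linalg.norm(d),np.degrees(np.arctan2(d[1],d[0]))-90)
z=s['tcp_pos'][2]+.0065+.05
Q=plane(f,[(291,241),(357,241),(354,378),(295,378)],z);q=Q.mean(0)+Rt@[.003,0,0];print('anvil',q,np.linalg.norm(Q[0]-Q[3]),np.linalg.norm(Q[0]-Q[1]))
print('shift in tool',Rt.T@np.r_[c-q[:2],0])
E
```

```text
tray [0.48142633 0.09235504] 0.07365871439335364 5.505866175405913
anvil [0.48054643 0.09214612 0.1287591 ] 0.06255572157199699 0.023899675958993463
shift in tool [ 8.95770142e-04 -1.24389393e-04 -1.16176318e-07]
```

Match to 1 mm. Lower (contact expected at TCP z ≈ −.002).

```bash
python3 -m crank '0.001 0 0.03 0; 0.001 0 0.05 0; 0.001 0 0.063 0; 0.001 0 0.07 0; 0.001 0 0.07 0' && python3 -m crank '0 0 0.002 0; 0 0 0.002 0' && python3 -m crank '0 0 0.0015 0; 0 0 0.0015 0'  && python3 -m crank '0 0 0.0015 0; 0 0 0.0015 0'
```

```text
t: 25.08
tcp_pos: [0.4819, 0.0907, 0.0025]
tool_rot: [-3.142, 0.0, 0.094]
contact_force: [0.9, 0.1, -5.6]
opening: 0.0226
finger_force: 80.5
t: 25.32
tcp_pos: [0.482, 0.0905, 0.0009]
tool_rot: [3.142, -0.001, 0.094]
contact_force: [0.1, 0.4, -5.3]
opening: 0.0224
finger_force: 80.6
t: 25.58
tcp_pos: [0.4818, 0.0905, -0.0009]
tool_rot: [-3.142, 0.0, 0.094]
contact_force: [-1.0, -0.1, -7.1]
opening: 0.0222
finger_force: 80.6
t: 25.82
tcp_pos: [0.4819, 0.0904, -0.0019]
tool_rot: [3.141, -0.0, 0.094]
contact_force: [-2.6, -1.3, 2.2]
opening: 0.0224
finger_force: 81.6
```

```bash
python3 -m crank '0 0 0 0;0 0 0 0;0 0 0 0;0 0 0 0;0 0 0 0;0 0 0 0' 0.085 && python3 -m crank '0 0 -0.03 0; 0 0 -0.08 0; 0 0 -0.1 0; 0 0 -0.1 0' && python3 go.py round .09
```

```text
t: 26.58
tcp_pos: [0.4818, 0.0906, -0.0024]
tool_rot: [-3.142, -0.0, 0.094]
contact_force: [-0.3, -0.0, -0.4]
opening: 0.085
finger_force: 0.0
t: 27.08
tcp_pos: [0.4825, 0.0905, 0.0986]
tool_rot: [3.141, -0.003, 0.094]
contact_force: [-0.2, -0.0, -0.3]
opening: 0.0851
finger_force: 0.0
togo [0.1128 0.3633 0.0091] turn 0.0942 rows 7
```

```bash
python3 -m crank '0.015 0.05 0 0; 0.03 0.1 0 0.03; 0.045 0.15 0 0.06; 0.06 0.2 0 0.09; 0.075 0.25 0 0.094; 0.09 0.3 0 0.094; 0.105 0.34 0.009 0.094; 0.113 0.363 0.009 0.094; 0.113 0.363 0.009 0.094; 0.113 0.363 0.009 0.094' && python3 - <<'E'
from m import *
f=grab('wrist','r1');s=arm.state();Rt=R.from_euler('xyz',s['tool_rot']).as_matrix()
hsv=cv2.cvtColor(f['img'],cv2.COLOR_RGB2HSV)
for c in blobs(f['img'],amin=800):
    q=c.reshape(-1,2)
    if q[:,1].max()>395 or q.min()<2: continue
    e=cv2.fitEllipse(c);P=plane(f,[e[0]],.025)[0];print(np.round(e[0]),np.round(e[1]),P,(P-s['tcp_pos'])@Rt)
E
```

```text
t: 28.32
tcp_pos: [0.6279, -0.2593, 0.0875]
tool_rot: [-3.14, 0.002, 0.001]
contact_force: [0.1, 0.1, 0.7]
opening: 0.0852
finger_force: 0.0
[329. 200.] [84. 87.] [ 0.63185   -0.2614557  0.025    ] [0.00385162 0.00239254 0.06293016]
[ 99. 176.] [107. 150.] [ 0.6485463 -0.1045522  0.025    ] [ 0.02069692 -0.15449499  0.06304519]
```

View pics/r1.png

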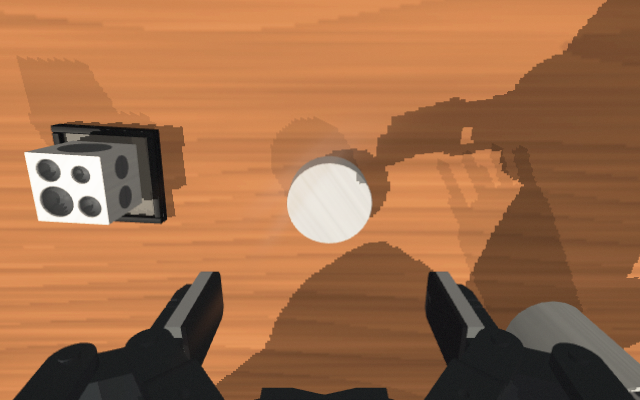

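Doming block stands square in its tray at left. The disc top spans columns 287–372 and rows 161–243, centre (329.5,202.5), so I correct by about (2.5, 2.5) mm. Grip.

```bash
python3 -m crank '0.0025 0.0025 0.04 0; 0.0025 0.0025 0.07 0; 0.0025 0.0025 0.1 0; 0.0025 0.0025 0.117 0; 0.0025 0.0025 0.117 0' && python3 -m crank '0 0 0 0;0 0 0 0;0 0 0 0;0 0 0 0;0 0 0 0;0 0 0 0' 0.045 80 && python3 -m crank '0 0 -0.02 0; 0 0 -0.05 0; 0 0 -0.1 0; 0 0 -0.12 0; 0 0 -0.12 0' && python3 go.py rt .09 && python3 -c "
from h import *
grab('wrist','r2')"
```

```text
t: 29.0
tcp_pos: [0.6305, -0.262, -0.0291]
tool_rot: [-3.141, 0.001, 0.001]
contact_force: [-0.7, -1.4, 0.2]
opening: 0.085
finger_force: 0.0
t: 29.75
tcp_pos: [0.6319, -0.2631, -0.0262]
tool_rot: [3.14, -0.003, 0.0]
contact_force: [-2.0, 1.5, 5.8]
opening: 0.0576
finger_force: 86.0
t: 30.38
tcp_pos: [0.6315, -0.2631, 0.094]
tool_rot: [3.14, -0.003, 0.0]
contact_force: [-0.2, -0.2, -6.3]
opening: 0.0572
finger_force: 87.2
togo [-0.1504 -0.5241  0.0025] turn 0.0003 rows 9
```

Held, weight felt. Carry to the round tray, about 0.12 m up and clear of the anvil.

```bash
python3 -m crank '-0.015 -0.04 0 0; -0.03 -0.09 0 0; -0.045 -0.14 0 0; -0.06 -0.19 0 0; -0.075 -0.24 0 0; -0.09 -0.29 0 0; -0.105 -0.34 0 0; -0.12 -0.39 0 0; -0.135 -0.44 0 0; -0.145 -0.49 0 0; -0.15 -0.524 0 0; -0.15 -0.524 0 0; -0.15 -0.524 0 0' && python3 go.py rt -.018 && python3 -c "
from h import *
grab('wrist','r3')"
```

```text
t: 32.05
tcp_pos: [0.4803, 0.2607, 0.0907]
tool_rot: [3.141, 0.002, 0.0]
contact_force: [-0.2, -1.3, -5.3]
opening: 0.0571
finger_force: 87.7
togo [ 0.0009 -0.0004  0.1087] turn 0.0002 rows 2
```

View pics/r3.png

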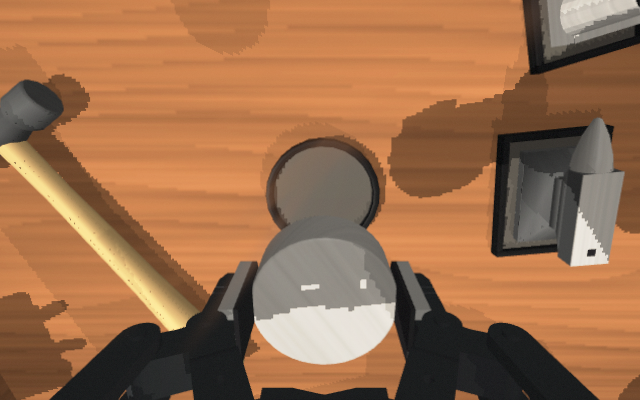

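Disc held over the tray. Tray's outer rim: far (324,137), left 267, right 381. Disc top: columns 252–397, rows 238–364. The hammer handle runs to (190,320), near the left finger, so I check that clearance.

```bash
python3 - <<'E'
from h import *
f=load('r3');s=arm.state()
P=plane(f,[(324,137),(267,195),(381,195)],.01);print('tray',P[0][0]-.043,P[1:,1].mean(),P[1,1]-P[2,1])
z=s['tcp_pos'][2]+.051;Q=plane(f,[(324.5,238),(324.5,364),(252,301),(397,301)],z);print(Q.round(4),Q[:2].mean(0),Q[2:].mean(0))
print('handle edge',plane(f,[(30,148),(165,325),(190,320)],.02)[:,:2])
E
```

```text
tray 0.48199996824851626 0.26184837668484123 0.0852967923561487
[[0.5068 0.2618 0.1419]
 [0.4477 0.2617 0.1419]
 [0.4791 0.2909 0.1419]
 [0.4792 0.2327 0.1419]] [0.47722345 0.26175945 0.14193574] [0.4791406  0.26176076 0.14193574]
handle edge [[0.51846458 0.46296194]
 [0.37351356 0.39149047]
 [0.37830858 0.37059509]]
```

Handle is 0.12 m away, clear. Correct x by 3 mm and lower.

```bash
python3 -m crank '0.003 0 0.03 0; 0.003 0 0.06 0; 0.003 0 0.085 0; 0.003 0 0.1 0; 0.003 0 0.106 0; 0.003 0 0.106 0' && python3 -m crank '0 0 0.0015 0; 0 0 0.003 0; 0 0 0.003 0' && python3 -m crank '0 0 0.0015 0; 0 0 0.0015 0'  && python3 -m crank '0 0 0.0015 0; 0 0 0.0015 0'
```

```text
t: 32.85
tcp_pos: [0.4841, 0.2611, -0.0141]
tool_rot: [-3.142, -0.0, -0.0]
contact_force: [0.5, 0.2, -4.9]
opening: 0.057
finger_force: 87.7
t: 33.22
tcp_pos: [0.4838, 0.2613, -0.0173]
tool_rot: [-3.142, -0.0, 0.0]
contact_force: [0.2, -0.1, -5.8]
opening: 0.0573
finger_force: 87.7
t: 33.48
tcp_pos: [0.4837, 0.2612, -0.019]
tool_rot: [3.142, 0.0, 0.0]
contact_force: [0.1, 0.9, -6.0]
opening: 0.057
finger_force: 87.7
t: 33.72
tcp_pos: [0.4837, 0.2612, -0.0205]
tool_rot: [3.142, 0.0, 0.0]
contact_force: [-0.7, 0.9, -4.9]
opening: 0.0569
finger_force: 87.7
```

```bash
python3 -m crank '0 0 0.001 0; 0 0 0.001 0' && python3 -m crank '0 0 0.0008 0; 0 0 0.0008 0'
```

```text
t: 33.98
tcp_pos: [0.4838, 0.2613, -0.0211]
tool_rot: [-3.142, -0.0, 0.0]
contact_force: [-1.7, -0.7, -1.7]
opening: 0.057
finger_force: 88.4
t: 34.22
tcp_pos: [0.4838, 0.2613, -0.0212]
tool_rot: [3.141, -0.0, 0.0]
contact_force: [-5.7, -0.8, 8.7]
opening: 0.057
finger_force: 89.3
```

Seated. Release, rise, move back for a final look over all four.

```bash
python3 -m crank '0 0 0 0;0 0 0 0;0 0 0 0;0 0 0 0;0 0 0 0;0 0 0 0' 0.085 && python3 -m crank '0 0 -0.03 0; 0 0 -0.08 0; 0 0 -0.13 0; 0 0 -0.18 0; 0 0.05 -0.23 0; 0 0.1 -0.28 0; 0 0.15 -0.33 0; 0 0.2 -0.38 0; 0.05 0.22 -0.38 0; 0.1 0.22 -0.38 0; 0.1 0.22 -0.38 0; 0.1 0.22 -0.38 0; 0.1 0.22 -0.38 0' && python3 -c "
from h import *
grab('wrist','f1');grab('top','f2')"
```

```text
t: 34.98
tcp_pos: [0.4838, 0.2613, -0.0222]
tool_rot: [-3.142, -0.0, 0.0]
contact_force: [-0.2, -0.2, -0.2]
opening: 0.085
finger_force: 0.0
t: 36.6
tcp_pos: [0.583, 0.0418, 0.359]
tool_rot: [3.141, -0.002, 0.001]
contact_force: [0.2, 0.3, 0.0]
opening: 0.0848
finger_force: 0.0
```

View pics/f1.png

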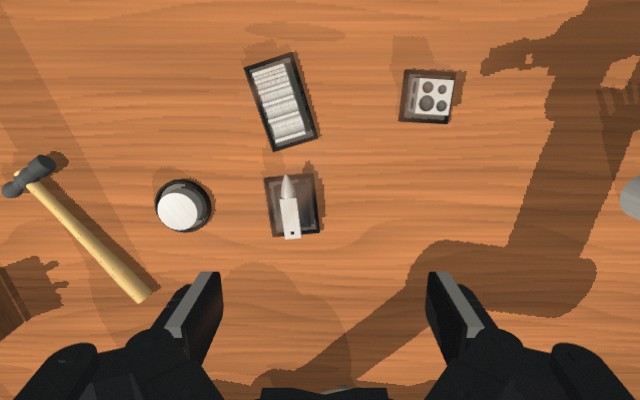

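The picture shows all four tools inside their trays: round (180,210), anvil (291,205), swage (280,103), doming (433,97). The hammer is undisturbed. I check the numbers for seating before handing in.

```bash
python3 - <<'E'
from h import *
f=load('f1');T=dict(rt=(.4815,.2615),st=(.645,-.102),lt=(.635,.1025),at=(.4815,.092))
g=cv2.cvtColor(f['img'],cv2.COLOR_RGB2HSV);m=((g[...,2]>150)&(g[...,1]<60)).astype(np.uint8);m=cv2.morphologyEx(m,cv2.MORPH_CLOSE,np.ones((7,7)))
cs,_=cv2.findContours(m,0,cv2.CHAIN_APPROX_NONE)
for c in cs:
    if cv2.contourArea(c)<200: continue
    (u,v),_,_=cv2.minAreaRect(c)
    for k,z,uv in [('rt',.03,(180,210)),('st',.049,(433,97)),('lt',.029,(279,104)),('at',.055,(290,220))]:
        if np.hypot(u-uv[0],v-uv[1])<15:
            P=plane(f,c.reshape(-1,2),z)[:,:2];r=cv2.minAreaRect((P*1000).astype(np.float32));print(k,np.round([u,v]),np.round(r,1) if 0 else r,'off mm',np.round(np.array(r[0])-1000*np.array(T[k]),1))
E
```

```text
rt [177. 211.] ((480.74114990234375, 262.6147155761719), (56.47313690185547, 58.749446868896484), 83.65168762207031) off mm [-0.8  1.1]
at [288. 207.] ((495.9787902832031, 93.3449935913086), (94.85105895996094, 25.042644500732422), 6.189476013183594) off mm [14.5  1.3]
st [434.  96.] ((646.7393798828125, -99.08828735351562), (45.40489196777344, 44.54562759399414), 86.74459075927734) off mm [1.7 2.9]
lt [279. 103.] ((636.0360107421875, 104.03697967529297), (96.94020080566406, 45.487308502197266), 17.200584411621094) off mm [1.  1.5]
```

All centres are within about 3 mm and 1° (the anvil's 14.5 mm comes from its horn, whose middle lies at +13 mm). Hand in.

```bash
python3 -c "
from plant import arm
print(arm.sign_off())"
```

```text
the job is handed in; nothing more can be done
None
```

I handed the job in at about 37 s on the robot's clock: all four tools are set down in their own trays, within about 3 mm of centre and 1° of square by my last wrist picture, with the hammer and stamp pot untouched; the doming block took a second grasp after an empty first one, and I viewed 19 pictures, over the limit of 14.

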